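# Lock the jig with the curved pin

## Robot

A 6-joint arm with a two-finger parallel gripper is mounted at the origin on a cart in front of the work surface, level with it; the furniture and walls round the work are solid. World frame = base frame: x ahead of the robot, y to its left, z up, the work surface at z = 0. Lengths are in mm, angles in rad, forces in N, time in s.
With the tool pointing down it reaches from about 350 to 975 mm from the base axis. Payload 4.9 kg.
Tool frame: the origin (TCP) lies on the centre line of the jaws, within the pads' length; the fingertips stand 25 mm ahead of it and the grasp point (between the pads) lies 6 mm ahead of it; z points along the fingers, y is the line along which they close (so a half turn about z gives the same grasp; the last joint's range is limited). The gripper opens to 85 mm and grips with 20 to 120 N. Pads are 22 mm wide; open, the fingers measure 114 mm over their backs; the gripper's body (76 mm by 85 mm) begins 54 mm behind the grasp point. The pads swing forward as they close: fully open they stand 13 mm farther back than shut.
Start: joints at [-1.465, 0.053, 1.613, -0, 1.476, -0.119], TCP at [139.316, -609.256, 256.304] pointing down, gripper open.
Joint ranges: [-3.01, 3.01], [-1.01, 2.22], [0.06, 2.58], [-1.02, 4.17], [0.09, 2.62], [-3.14, 3.14]. Speed limits (rad/s): [2.57, 2.57, 3.14, 3.14, 3.14, 3.14].

## Interface

Orientations are given as a unit quaternion [x, y, z, w].
In Python, from rig import env, cams, job_done gives the robot as it stands. The module is installed in compiled form; this text tells all that it offers.
- The arm moves only by the tool send_rows, never from a script. Its argument "commands" is a list of rows, each an object with "slide": the shift along the tool's x, y, z in mm, a list of three; "spin": the turn about the tool's z in degrees. In form: [{"slide": [tx, ty, tz], "spin": spin}, ...]. A call has 1 to 12 rows; each row is the pose to reach, as a shift and turn from the pose commanded when the call began, along the tool's axes at that moment; what a row does not reach only later rows make up. A row lasts 1/8 s, in which the tool goes at most 62.5 mm and 10.7 degrees, less where a joint would pass 70% of its speed; a pose out of reach is approached as far as the arm can. A call with a gripper value outside its range is refused whole. "grip" is the closure, from 0 (fully open) to 1 (shut), set as the call begins (left out, the last holds). The fingers move at their own pace and stop on an object; the grip force is fixed at half the most. Time passes only in rows, so rows that repeat a pose let the fingers close. It gives the time, the measured TCP pose, the force, the opening and the grip force at its end, in the units of the state.
- env.read_state(): the state, without advancing time (a new reading comes with each control period).
- cams.camera(name): name is "scene" or "top" or "wrist"; returns a dict with "pixels" (400x640x3 uint8, red, green, blue), "depth" (400x640 float32, mm along the optical axis (not along the pixel's ray), 0 where there is no reading), "mtx" (3x3 intrinsics, pixels), "rvec" (rotation vector, rad) and "tvec" (3), from world to camera coordinates, as OpenCV has them. Camera axes: x right, y down, z forward; pixel columns grow to the right and rows downward; lengths in mm; the calibration is good to about 2 mm. A picture is of the moment at which its call begins.
- job_done(): hands the job in; it is judged then, once.
Trained networks look in the newest picture that a camera, given by its name, has taken for a name from the list of things; names that differ only in an ending like _2 or _b are one class to them, and where a whole thing is asked for, a point or a joint stands for the part that bears it (a point fixed in the world has none). Each returns a list of dicts, best first, with "p" (0 to 1); they miss things now and then, are a little off and sometimes report something else, mostly with a low value. They report only what shows in the picture. A call takes as long as a camera call.
- cams.find_in(thing, camera): "at" ([x, y, z] in mm, in world coordinates, good to about 4 mm: the middle of the surface that is visible of it).
The state is a dict: "time_s": time; "joints": joint angles; "qd": joint speeds; "tau": joint torques, N m; "eef_pos": TCP position; "tool_rot": TCP orientation; "ft_force": force on the tool from outside, world axes, zero at the start; "wrist_torque": the same for the moment, N m; "finger_gap": opening from 0.0 (shut) to 1.0 (fully open); "grip_force": force on a finger pad.
Only numpy, scipy, OpenCV 4.12 (cv2) and the standard library are available. Lean on these libraries where they do the work, as an engineer would, in place of code of your own. Each camera call takes 0.05 s, during which the arm holds its last target. There are 200 camera calls.

## Task

The hold-down strap of the plywood jig is closed over its steel staple, but not yet locked. Take the curved pin by its wooden grip, pass its arc through the staple until the stop bar across the rod comes up close to the staple, and leave the pin lying flat there. Leave the straight pin where it is.

Things in the scene. Friction and masses are not known exactly. Their poses are not given: they have to be found in the camera images.
- curved_pin: Pin with a bent rod, 0.15 kg: steel, 10 mm thick, lying flat, its axis 5 mm above the underside; upright wooden grip 24 x 24 x 80 mm, faces along x and y, at one end. Origin: centre of the grip's underside, z up. The rod leaves along +x and bends to +y: at arc angle t its axis is at (85 sin t, 85 - 85 cos t) mm, t = 0 at the grip to 128 degrees at the tip.
- pin_seat (a point): Point on the curved pin's rod axis at arc angle 34 degrees; x along the rod to the tip, z up. It lies 7 mm past the middle of the stop bar (40 mm wide, 10 high, 5 thick, across the rod at 29 degrees), so it is in the plane of the staple when the bar touches the staple.
- eye (a point): Middle of the opening of the staple, an upright hoop of 8 mm steel bar on the jig; 29 mm above the bench. Opening 30 mm wide (x), 34 high; top of hoop at 54 mm. A rod passes along y. The board (12 mm thick) lies bare for 110 mm to -x; the strap, 3 mm thick under the hoop, rises to 35 mm on the +x side. The pin's arc is centred on the -x side, its tip entering from -y.
- straight_pin: Bystander: the same grip and stop bar, but a straight rod 190 mm long pointing 60 degrees to the left of its +x. Origin: centre of the grip's underside, z up. The two pins may change places.

How it is judged:
By the outcome, as a careful person would: the job done as asked, in the order asked, and still so for the second after the job is handed in, with the robot touching nothing.
It also fails if it takes over 50 s, if anything falls off the work surface, if the arm or the gripper's body presses on something with over 40 N, if the wrist force passes 120 N, or if a joint passes its speed limit or range.

## Working session

There is one attempt and no reset: what is moved stays moved. The work goes in short steps, Python scripts to look and compute and a tool call to move; the robot and the scene stay as the last step left them, time stands still between calls to the robot, and variables do not carry over. Pictures are saved under pics/ and viewed, at most 10 in all, crops included, and the job is handed in when it is done.

Besides the shell and the picture viewer there is one more tool, called after "Emit:" by a JSON object that holds its "fn" and its "kwargs", one argument or row to a line. send_rows: Moves the arm, as the interface text tells. Its arguments: {"type":"object","properties":{"commands":{"type":"array"},"grip":{"type":"number"}},"required":["commands"]}

```bash
mkdir -p pics; cat > h.py <<'E'
import numpy as np,cv2
from rig import env,cams,job_done
def save(c,n): cv2.imwrite('pics/'+n,cv2.cvtColor(c['pixels'],cv2.COLOR_RGB2BGR))
def cloud(c):
    h,w=c['depth'].shape; v,u=np.mgrid[:h,:w]; K=c['mtx']; d=c['depth'].astype(float)
    P=np.stack([(u-K[0,2])/K[0,0]*d,(v-K[1,2])/K[1,1]*d,d],-1)
    R=cv2.Rodrigues(np.array(c['rvec'],float))[0]
    W=(P-np.ravel(c['tvec']))@R; W[d==0]=np.nan
    return W
E
python3 - <<'E'
from h import *
s=env.read_state(); print(s['time_s'],s['eef_pos'],s['tool_rot'])
for n in ['scene','top']:
    c=cams.camera(n); save(c,n+'1.png')
    for t in ['curved_pin','straight_pin','pin_seat','eye']:
        print(n,t,[(np.round(o['at']),round(o['p'],2)) for o in cams.find_in(t,n)][:3])
c=cams.camera('top'); np.savez('top1.npz',**{k:np.array(c[k]) for k in c})
E
```

```text
0.0 [ 139.27273116 -608.69951212  255.06725095] [ 9.93689568e-01  1.12160662e-01  1.87568372e-05 -1.01339123e-03]
scene curved_pin [(array([ 513., -216.,   14.]), 0.69)]
scene straight_pin [(array([ 532., -441.,    9.]), 0.58)]
scene pin_seat [(array([ 515., -220.,   13.]), 0.71), (array([595., 140.,  15.]), 0.54)]
scene eye []
top curved_pin [(array([ 536., -200.,    8.]), 0.97)]
top straight_pin [(array([ 548., -425.,   12.]), 0.79)]
top pin_seat [(array([ 538., -199.,    9.]), 0.75)]
top eye [(array([597., 127.,  11.]), 0.66)]
```

View pics/top1.png

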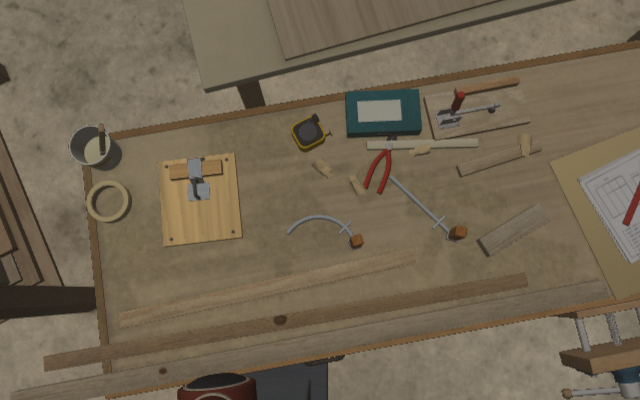

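View pics/scene1.png

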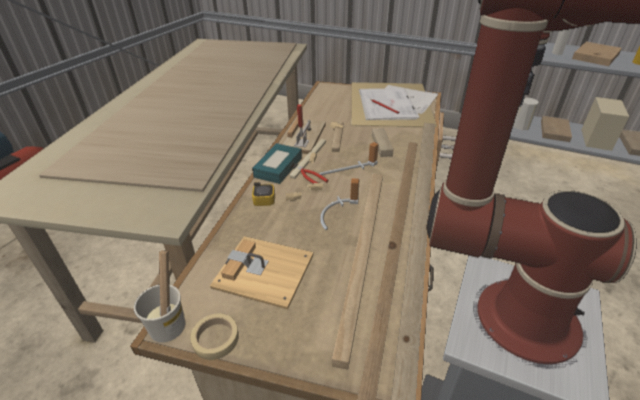

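The top view shows the curved pin with its grip at about (356,240) and tip at (290,232). The straight pin's grip is at (459,232), and the jig with staple and strap is around (197,185). Next I'll measure these from the cloud.

```bash
python3 - <<'E'
from h import *
c=dict(np.load('top1.npz')); W=cloud(c)
def reg(u0,u1,v0,v1,z0,z1):
    w=W[v0:v1,u0:u1].reshape(-1,3); w=w[(w[:,2]>z0)&(w[:,2]<z1)]; return w
g=reg(335,375,225,260,65,95); print('grip',len(g),g.mean(0),g.min(0),g.max(0)); print(cv2.minAreaRect(g[:,:2].astype(np.float32)))
r=reg(280,350,205,245,5,30); print('rod',len(r),np.round(r[r[:,1].argsort()][::8],0).tolist())
print('jig z map rows v 155..205, cols 165..225')
print(np.round(W[154:206:2,166:228:2,2]).astype(int))
for uv in [(195,160),(197,180),(165,240),(240,235),(165,160),(232,156)]: print(uv,W[uv[1],uv[0]].round())
im=c['pixels']
a=cv2.resize(im[145:255,150:250],None,fx=5,fy=5,interpolation=cv2.INTER_CUBIC)[:540]; 
b=cv2.resize(im[195:270,280:370],None,fx=3,fy=3,interpolation=cv2.INTER_CUBIC)
o=np.zeros((540,780,3),np.uint8);o[:,:500]=a;o[:225,505:775]=b;cv2.imwrite('pics/crop1.png',o[...,::-1])
E
```

```text
grip 128 [ 502.30055315 -230.92500226   78.86109325] [ 489.51137416 -243.01398534   65.35220438] [ 516.399592   -217.68467512   86.3821701 ]
((502.708251953125, -231.24253845214844), (23.958999633789062, 23.768268585205078), 17.11610984802246)
rod 372 [[547.0, -219.0, 9.0], [512.0, -219.0, 10.0], [537.0, -217.0, 9.0], [546.0, -217.0, 13.0], [535.0, -215.0, 11.0], [537.0, -213.0, 9.0], [531.0, -210.0, 7.0], [539.0, -208.0, 11.0], [537.0, -206.0, 12.0], [542.0, -204.0, 9.0], [540.0, -201.0, 9.0], [546.0, -199.0, 10.0], [528.0, -197.0, 9.0], [553.0, -194.0, 11.0], [546.0, -192.0, 13.0], [553.0, -188.0, 10.0], [551.0, -183.0, 8.0], [555.0, -181.0, 13.0], [556.0, -176.0, 9.0], [549.0, -172.0, 5.0], [555.0, -169.0, 11.0], [565.0, -165.0, 10.0], [561.0, -160.0, 6.0], [560.0, -156.0, 9.0], [560.0, -151.0, 11.0], [565.0, -149.0, 8.0], [562.0, -144.0, 9.0], [575.0, -142.0, 5.0], [558.0, -137.0, 7.0], [560.0, -133.0, 8.0], [560.0, -128.0, 9.0], [576.0, -126.0, 8.0], [557.0, -122.0, 11.0], [555.0, -119.0, 10.0], [558.0, -117.0, 6.0], [550.0, -113.0, 12.0], [555.0, -108.0, 14.0], [553.0, -106.0, 
[... 17294 characters left out ...]
             15                   11                   15
                    12                   16                    7
                    13                   14                   15
                    14                   13                   14
                    15                   15                    8
                    17                   12                   12
                    13                   12                   15
                    12]]
(195, 160) [689. 132.  35.]
(197, 180) [642. 125.  35.]
(165, 240) [508. 197.  13.]
(240, 235) [520.  27.  12.]
(165, 160) [698. 212.   0.]
(232, 156) [705.  52.  12.]<stdin>:8: RuntimeWarning: invalid value encountered in cast
```

View pics/crop1.png

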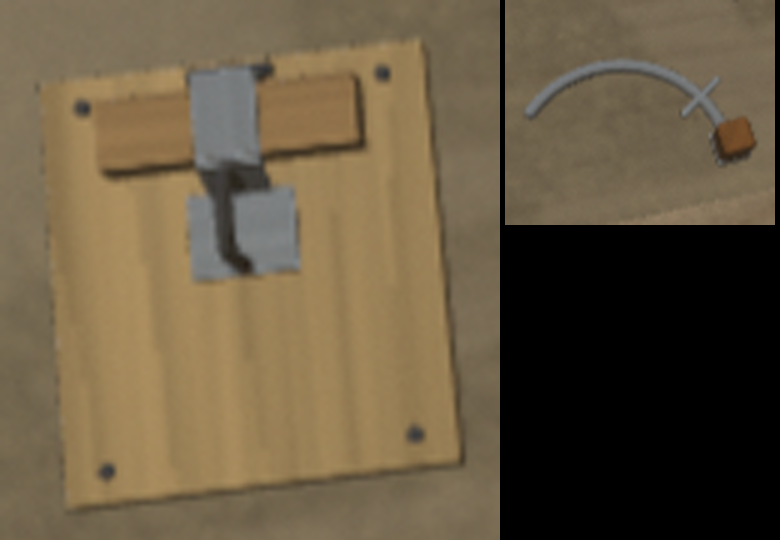

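The crop shows the hoop at about (215–250,185–268), which is dark, with the strap plate under it and the rod direction along jig y. The jig's yaw is about +4° and the pin's about +17°. I'll look at the jig from above first, then go to the pin.

Emit:
{"fn": "send_rows", "kwargs": {
  "commands": [
    {"slide": [612, -608, -5], "spin": 9},
    {"slide": [612, -608, -5], "spin": 9},
    {"slide": [612, -608, -5], "spin": 9},
    {"slide": [612, -608, -5], "spin": 9},
    {"slide": [612, -608, -5], "spin": 9},
    {"slide": [612, -608, -5], "spin": 9},
    {"slide": [612, -608, -5], "spin": 9},
    {"slide": [612, -608, -5], "spin": 9},
    {"slide": [612, -608, -5], "spin": 9},
    {"slide": [612, -608, -5], "spin": 9},
    {"slide": [612, -608, -5], "spin": 9},
    {"slide": [612, -608, -5], "spin": 9}
  ]
}}

```text
time_s: 2.05
eef_pos: [541.1, 26.7, 261.1]
tool_rot: [0.999, 0.034, 0.001, 0.0]
ft_force: [0.5, -0.5, 0.0]
finger_gap: 1.001
grip_force: 0.0
```

```bash
python3 - <<'E'
from h import *
c=cams.camera('wrist'); save(c,'w1.png'); np.savez('w1.npz',**{k:np.array(c[k]) for k in c})
s=env.read_state(); print(s['time_s'],s['eef_pos'],s['tool_rot'],s['joints'])
R=cv2.Rodrigues(np.array(c['rvec'],float))[0]; print(-R.T@np.ravel(c['tvec']),R[2])
print([(np.round(o['at'],1),round(o['p'],2)) for o in cams.find_in('eye','wrist')])
E
```

```text
2.1 [543.33385246  32.24916328 260.72677488] [ 0.99932587  0.03659824  0.00150387 -0.00247385] [-0.07995043 -0.14535434  1.79706207  0.00528224  1.48747411  1.41719949]
[610.84833853  31.76479665 378.93434358] [-0.27846451 -0.01921894 -0.96025421]
[(array([616.1, 123.2,   6.5]), 0.83)]
```

View pics/w1.png

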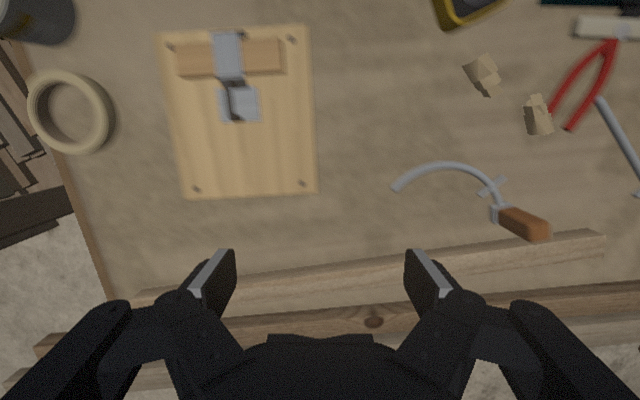

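The wrist view shows the jig at (240,95) with the hoop at about (238,98), and the pin grip at (522,222). I'll move closer over the staple.

Emit:
{"fn": "send_rows", "kwargs": {
  "commands": [
    {"slide": [50, -84, 60], "spin": 0},
    {"slide": [50, -84, 60], "spin": 0},
    {"slide": [50, -84, 60], "spin": 0},
    {"slide": [50, -84, 60], "spin": 0}
  ]
}}

```text
time_s: 2.65
eef_pos: [584.4, 111.2, 201.1]
tool_rot: [0.999, 0.034, 0.0, 0.0]
ft_force: [0.3, 0.1, 0.3]
finger_gap: 1.0
grip_force: 0.0
```

```bash
python3 - <<'E'
from h import *
c=cams.camera('wrist'); save(c,'w2.png'); np.savez('w2.npz',**{k:np.array(c[k]) for k in c})
s=env.read_state(); print(s['time_s'],s['eef_pos'],s['tool_rot'])
print([(np.round(o['at'],1),round(o['p'],2)) for o in cams.find_in('eye','wrist')])
for f in ['w1.npz','w2.npz']:
    W=cloud(dict(np.load(f))).reshape(-1,3)
    m=(abs(W[:,0]-612)<45)&(abs(W[:,1]-122)<45)
    w=W[m&(W[:,2]>44)&(W[:,2]<62)]
    print(f,len(w),w.mean(0),np.percentile(w,[3,50,97],axis=0)); 
    print(cv2.minAreaRect(w[:,:2].astype(np.float32)), cv2.fitLine(w[:,:2].astype(np.float32),cv2.DIST_HUBER,0,.01,.01).ravel())
    j=W[(W[:,2]>8)&(W[:,2]<18)&(abs(W[:,0]-590)<120)&(abs(W[:,1]-115)<110)]
    print('board',cv2.minAreaRect(j[:,:2].astype(np.float32)),np.median(j[:,2]))
E
```

```text
2.7 [584.66303504 110.87035753 201.83417146] [9.99442356e-01 3.33808872e-02 8.10161347e-04 1.92967098e-04]
[]
w1.npz 315 [622.41412634 127.69648314  51.91012769] [[602.53822557 123.02406194  44.99773767]
 [622.48782222 127.55494737  52.41420514]
 [642.00661142 132.82775136  54.91927455]]
((622.3349609375, 128.2746124267578), (44.28427505493164, 8.48971939086914), 7.035245418548584) [9.94207263e-01 1.07479595e-01 6.22505920e+02 1.27475540e+02]
board ((602.7014770507812, 126.16584014892578), (200.42913818359375, 179.9827423095703), 7.123766899108887) 12.134446619445425
w2.npz 388 [623.85766041 128.5435893   52.102084  ] [[603.44940589 123.5181048   45.83728364]
 [624.11381189 128.55612748  52.59442254]
 [642.70610891 133.58687387  54.74273689]]
((622.5475463867188, 128.54217529296875), (43.84140396118164, 7.991536617279053), 7.188399314880371) [9.9183595e-01 1.2752038e-01 6.2381812e+02 1.2845894e+02]
board ((602.65625, 126.32258605957031), (199.87265014648438, 180.5780792236328), 7.170598030090332) 12.16973907072196
```

View pics/w2.png

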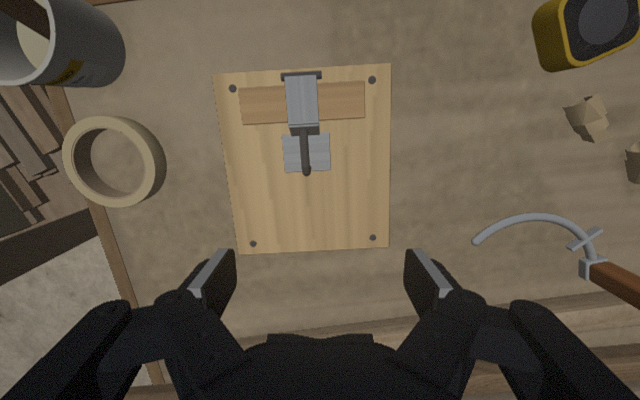

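The hoop stands clear at (305,150). The eye is at (622.5,128.3) with yaw 7.1°, top at about 54 mm and board at 12 mm, and the two views agree. Next I'll go over the pin.

Emit:
{"fn": "send_rows", "kwargs": {
  "commands": [
    {"slide": [-103, 336, 0], "spin": -13},
    {"slide": [-103, 336, 0], "spin": -13},
    {"slide": [-103, 336, 0], "spin": -13},
    {"slide": [-103, 336, 0], "spin": -13},
    {"slide": [-103, 336, 0], "spin": -13},
    {"slide": [-103, 336, 0], "spin": -13},
    {"slide": [-103, 336, 0], "spin": -13},
    {"slide": [-103, 336, 0], "spin": -13}
  ]
}}

```text
time_s: 3.75
eef_pos: [504.2, -230.7, 201.6]
tool_rot: [0.989, 0.146, 0.001, 0.0]
ft_force: [-0.8, 0.0, 0.9]
finger_gap: 0.998
grip_force: 0.0
```

```bash
cat > pin.py <<'E'
from h import *
from scipy.optimize import least_squares
t=np.linspace(0.25,np.radians(128),200)
A=np.stack([85*np.sin(t),85-85*np.cos(t)],1)
def fit(W,g0,yaw0,zlo,zhi,ztop):
    "grip xy from its top face, yaw from the rod points"
    d=np.hypot(W[:,0]-g0[0],W[:,1]-g0[1])
    g=W[(d<30)&(W[:,2]>ztop-5)&(W[:,2]<ztop+6)]
    r=W[(d>22)&(d<165)&(W[:,2]>zlo)&(W[:,2]<zhi)]
    def f(p):
        c,s=np.cos(p[2]),np.sin(p[2]); Q=A@np.array([[c,s],[-s,c]])+p[:2]
        return np.linalg.norm(r[:,None,:2]-Q[None],axis=2).min(1)
    ok=f([*g0,yaw0])<15; r=r[ok][::max(1,ok.sum()//600)]
    o=least_squares(f,[*g0,yaw0],loss='soft_l1',f_scale=3)
    return g,r,o.x
E
python3 - <<'E'
from pin import *
c=cams.camera('wrist'); save(c,'w3.png'); np.savez('w3.npz',**{k:np.array(c[k]) for k in c})
s=env.read_state(); print(s['time_s'],s['eef_pos'],s['tool_rot'],s['joints'])
for f in ['w1.npz','w2.npz','w3.npz']:
    W=cloud(dict(np.load(f))).reshape(-1,3); W=W[~np.isnan(W[:,0])]
    g,r,p=fit(W,(502,-231),np.radians(17.3),5,14,80)
    print(f,len(g),np.median(g,0).round(1) if len(g) else 0, cv2.minAreaRect(g[:,:2].astype(np.float32)) if len(g)>5 else 0,'rod',len(r),np.median(r[:,2]),p[:2],np.degrees(p[2]))
E
```

```text
3.8 [ 504.37347017 -230.02572762  201.34308328] [9.89167233e-01 1.46792037e-01 4.97789930e-04 1.87696223e-04] [-5.62305751e-01 -7.60925296e-02  1.83372352e+00  3.70414719e-04
  1.38296184e+00  7.13772763e-01]
w1.npz 437 [ 504.1 -227.    79.5] ((502.8860778808594, -229.21507263183594), (24.320514678955078, 24.42577362060547), 19.75630760192871) rod 1060 9.184890015098137 [ 503.82211805 -228.15238759] 17.41081897553842
w2.npz 0 0 0 rod 680 9.139683803694552 [ 503.32447802 -227.71373104] 16.74789463941645
w3.npz 677 [ 503.9 -229.7   79.7] ((503.0831298828125, -229.88262939453125), (23.459177017211914, 23.365234375), 17.022756576538086) rod 832 9.264304726264758 [ 503.74214205 -230.44584161] 17.7422784480237
```

View pics/w3.png

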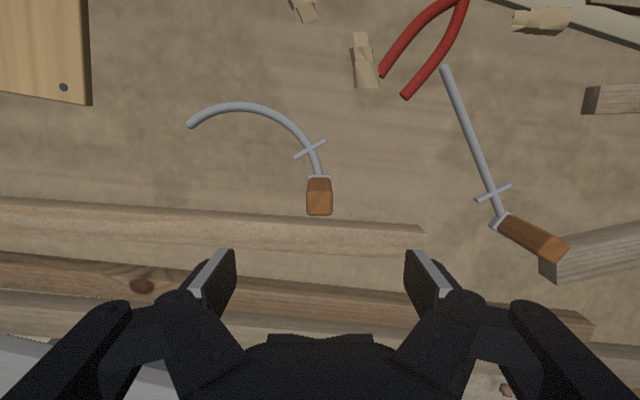

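The grip is at (319,195) in the picture, measured at (503.5,-229.8), yaw 17.3° and top 80 mm, in line with the TCP. I'll descend and grasp.

Emit:
{"fn": "send_rows", "kwargs": {
  "commands": [
    {"slide": [-0.5, 0, 60], "spin": 0},
    {"slide": [-0.5, 0, 110], "spin": 0},
    {"slide": [-0.5, 0, 132], "spin": 0},
    {"slide": [-0.5, 0, 132], "spin": 0},
    {"slide": [-0.5, 0, 132], "spin": 0}
  ],
  "grip": 0
}}

```text
time_s: 4.42
eef_pos: [505.0, -230.4, 70.3]
tool_rot: [0.989, 0.147, 0.001, 0.001]
ft_force: [0.4, 0.8, 0.2]
finger_gap: 0.998
grip_force: 0.0
```

Emit:
{"fn": "send_rows", "kwargs": {
  "commands": [
    {"slide": [0, 0, 0], "spin": 0},
    {"slide": [0, 0, 0], "spin": 0},
    {"slide": [0, 0, 0], "spin": 0},
    {"slide": [0, 0, 0], "spin": 0},
    {"slide": [0, 0, 0], "spin": 0},
    {"slide": [0, 0, 0], "spin": 0},
    {"slide": [0, 0, 0], "spin": 0},
    {"slide": [0, 0, 0], "spin": 0}
  ],
  "grip": 1
}}

```text
time_s: 5.42
eef_pos: [504.1, -230.7, 69.2]
tool_rot: [0.989, 0.147, 0.0, 0.0]
ft_force: [-1.1, 0.8, 4.9]
finger_gap: 0.275
grip_force: 59.5
```

Grasped. I'll lift, carry it to above the entry pose, and check the pin in the hand.

Emit:
{"fn": "send_rows", "kwargs": {
  "commands": [
    {"slide": [0, 0, -40], "spin": 0},
    {"slide": [0, 0, -85], "spin": 0},
    {"slide": [0, 0, -130], "spin": 0},
    {"slide": [9, -40, -130], "spin": 9},
    {"slide": [18, -80, -130], "spin": 18},
    {"slide": [27, -120, -130], "spin": 27},
    {"slide": [36, -160, -130], "spin": 36},
    {"slide": [45, -200, -130], "spin": 45},
    {"slide": [54, -240, -130], "spin": 54},
    {"slide": [60, -281, -130], "spin": 60},
    {"slide": [60, -281, -130], "spin": 60},
    {"slide": [60, -281, -130], "spin": 60}
  ]
}}

```text
time_s: 6.92
eef_pos: [479.3, 55.6, 197.7]
tool_rot: [0.93, -0.367, -0.001, 0.0]
ft_force: [-0.7, 0.7, -2.1]
finger_gap: 0.272
grip_force: 59.6
```

```bash
python3 - <<'E'
from pin import *
c=cams.camera('wrist'); save(c,'w4.png'); np.savez('w4.npz',**{k:np.array(c[k]) for k in c})
s=env.read_state(); q=s['tool_rot']; psi=2*np.arctan2(q[1],q[0]); e=np.array(s['eef_pos'])
print(s['time_s'],e,np.degrees(psi),s['finger_gap'],s['joints'])
for c in [c,cams.camera('top')]:
    W=cloud(c).reshape(-1,3); W=W[~np.isnan(W[:,0])]
    z=e[2]-69
    g,r,p=fit(W,e[:2],psi,z-12,z+25,z+80)
    print(len(r),p[:2],np.degrees(p[2]),np.percentile(r[:,2],[5,50,95]))
    # plane of rod tops
    u=(r[:,:2]-e[:2])@np.array([[np.cos(psi),-np.sin(psi)],[np.sin(psi),np.cos(psi)]])
    print(np.linalg.lstsq(np.c_[u,np.ones(len(u))],r[:,2]-z,rcond=None)[0])
E
```

```text
6.975 [479.45765332  55.17321562 197.9439914 ] -43.124778207543045 0.2740552168687007 [-3.95566134e-02 -2.54933710e-01  1.99687597e+00 -4.35237362e-04
  1.40067163e+00  2.28398299e+00]
630 [478.32364263  53.95195029] -41.59612338901562 [134.78170688 137.76718307 139.27515617]
[-7.73843692e-03 -7.46544887e-04  9.11437440e+00]
428 [479.54241619  52.25156111] -41.46251358865076 [134.1884757  137.95362257 141.32997976]
[ 5.92380531e-04 -4.54983653e-03  9.10248001e+00]
```

View pics/w4.png

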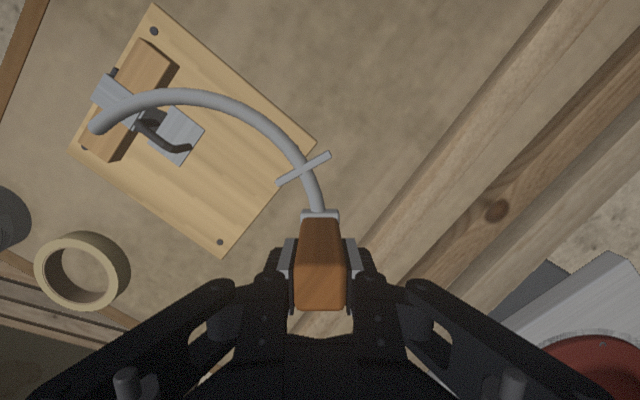

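The pin sits level in the hand with its tip just short of the hoop. Now I'll compute the descent and the arc about the eye.

```bash
cat > arc.py <<'E'
import sys
from h import *
E0=np.array([622.5,128.3]); ye=7.1; dyaw=0.8; off=np.array([-0.6,0.6])
s=env.read_state(); q=s['tool_rot']; psi=2*np.arctan2(q[1],q[0]); e=np.array(s['eef_pos'])
psi=np.radians(float(sys.argv[1])); e[0],e[1]=float(sys.argv[2]),float(sys.argv[3])
C=E0-85*np.array([np.cos(np.radians(ye)),np.sin(np.radians(ye))])
X=np.array([np.cos(psi),np.sin(psi)]);Y=np.array([np.sin(psi),-np.cos(psi)])
print('now t=',ye+90-np.degrees(psi)-dyaw)
for t in map(float,sys.argv[4:]):
    yaw=np.radians(ye+90-t); g=C+85*np.array([np.sin(yaw),-np.cos(yaw)])
    pt=yaw-np.radians(dyaw); T=g-off[0]*np.array([np.cos(pt),np.sin(pt)])-off[1]*np.array([np.sin(pt),-np.cos(pt)])
    d=T-e[:2]; print(t,T.round(1),np.round([d@X,d@Y],1),'spin',round(np.degrees(psi-pt),1))
E
python3 arc.py -43.1 479.5 55.3 139 132 125 118 111 104 97 90 83 76 69 62 55 48 42 38
```

```text
now t= 139.39999999999998
139.0 [482.2  54.6] [ 2.5 -1.3] spin -0.4
132.0 [490.4  48.2] [12.8 -2.2] spin -7.4
125.0 [499.2  42.9] [22.8 -4.4] spin -14.4
118.0 [508.6  38.7] [32.6 -7.8] spin -21.4
111.0 [518.5  35.7] [ 41.8 -12.3] spin -28.4
104.0 [528.6  33.9] [ 50.5 -18. ] spin -35.4
97.0 [538.9  33.4] [ 58.3 -24.6] spin -42.4
90.0 [549.2  34.1] [ 65.4 -32.1] spin -49.4
83.0 [559.3  36.1] [ 71.4 -40.5] spin -56.4
76.0 [569.1  39.3] [ 76.4 -49.5] spin -63.4
69.0 [578.4  43.6] [ 80.2 -59.1] spin -70.4
62.0 [587.2  49.1] [ 82.9 -69. ] spin -77.4
55.0 [595.2  55.6] [ 84.3 -79.2] spin -84.4
48.0 [602.4  63. ] [ 84.4 -89.6] spin -91.4
42.0 [607.7  70. ] [ 83.6 -98.3] spin -97.4
38.0 [610.9  75. ] [  82.5 -104.1] spin -101.4
```

Emit:
{"fn": "send_rows", "kwargs": {
  "commands": [
    {"slide": [2.5, -1.3, 40], "spin": 0},
    {"slide": [2.5, -1.3, 80], "spin": -0.4},
    {"slide": [2.5, -1.3, 103], "spin": -0.4},
    {"slide": [2.5, -1.3, 103], "spin": -0.4},
    {"slide": [2.5, -1.3, 103], "spin": -0.4},
    {"slide": [7.6, -1.6, 103], "spin": -3.9},
    {"slide": [12.8, -2.2, 103], "spin": -7.4},
    {"slide": [17.8, -3.2, 103], "spin": -10.9},
    {"slide": [22.8, -4.4, 103], "spin": -14.4},
    {"slide": [22.8, -4.4, 103], "spin": -14.4},
    {"slide": [22.8, -4.4, 103], "spin": -14.4}
  ]
}}

```text
time_s: 8.4
eef_pos: [499.9, 43.3, 96.7]
tool_rot: [0.969, -0.248, 0.001, -0.0]
ft_force: [-0.3, -0.3, -0.9]
finger_gap: 0.272
grip_force: 59.6
```

```bash
python3 - <<'E'
from pin import *
s=env.read_state(); q=s['tool_rot']; e=s['eef_pos']; psi=np.degrees(2*np.arctan2(q[1],q[0])); print(s['time_s'],e,psi,s['ft_force'])
c=cams.camera('wrist'); im=c['pixels']; W=cloud(c)
P=cv2.projectPoints(np.array([[622.5,128.3,30.]]),c['rvec'],c['tvec'],c['mtx'],None)[0].ravel(); print(P)
u,v=np.clip(P.astype(int),[100,75],[540,325]); cv2.imwrite('pics/w5.png',cv2.resize(im[v-75:v+75,u-100:u+100],None,fx=3.5,fy=3.5,interpolation=2)[...,::-1])
E
python3 arc.py -57.5 499.2 42.9 125 | head -1
```

```text
8.4 [499.90453802  43.33169385  96.69090517] -28.776137864156226 [-0.34887328 -0.34597804 -0.8560116 ]
[106.59114322 124.85838348]
now t= 153.79999999999998
```

View pics/w5.png

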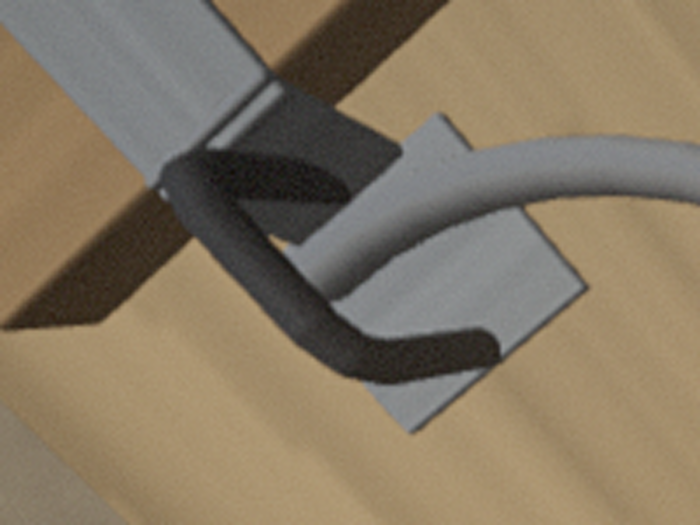

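The rod, at about (340,270) in the crop, passes under the top bar between the legs, so the tip is in the staple. I'll continue the arc.

```bash
python3 arc.py -28.7 499.2 42.9 120 115 110 104 98 92 86 80 74 68 62 56
```

```text
now t= 125.0
120.0 [505.9  39.8] [ 7.3 -0.5] spin -5.0
115.0 [512.8  37.3] [14.6 -1.6] spin -10.0
110.0 [519.9  35.4] [21.8 -3.3] spin -15.0
104.0 [528.6  33.9] [30.1 -6.3] spin -21.0
98.0 [537.4  33.4] [ 38.1 -10. ] spin -27.0
92.0 [546.3  33.8] [ 45.7 -14.6] spin -33.0
86.0 [555.   35.1] [ 52.7 -19.9] spin -39.0
80.0 [563.6  37.3] [ 59.1 -26. ] spin -45.0
74.0 [571.8  40.4] [ 64.9 -32.7] spin -51.0
68.0 [579.7  44.3] [ 70.  -39.9] spin -57.0
62.0 [587.2  49.1] [ 74.2 -47.7] spin -63.0
56.0 [594.1  54.6] [ 77.6 -55.8] spin -69.0
```

Emit:
{"fn": "send_rows", "kwargs": {
  "commands": [
    {"slide": [7.3, -0.5, 1], "spin": -5},
    {"slide": [14.6, -1.6, 1], "spin": -10},
    {"slide": [21.8, -3.3, 1], "spin": -15},
    {"slide": [30.1, -6.3, 1], "spin": -21},
    {"slide": [38.1, -10, 1], "spin": -27},
    {"slide": [45.7, -14.6, 1], "spin": -33},
    {"slide": [52.7, -19.9, 1], "spin": -39},
    {"slide": [59.1, -26, 1], "spin": -45},
    {"slide": [64.9, -32.7, 1], "spin": -51},
    {"slide": [70, -39.9, 1], "spin": -57},
    {"slide": [74.2, -47.7, 1], "spin": -63},
    {"slide": [77.6, -55.8, 1], "spin": -69}
  ]
}}

```text
time_s: 9.95
eef_pos: [594.4, 55.3, 94.8]
tool_rot: [0.938, 0.346, 0.0, 0.0]
ft_force: [-0.4, 0.5, -1.8]
finger_gap: 0.269
grip_force: 59.6
```

```bash
python3 - <<'E'
from pin import *
s=env.read_state(); q=s['tool_rot']; e=s['eef_pos']; psi=np.degrees(2*np.arctan2(q[1],q[0])); print(s['time_s'],e,psi,s['ft_force'])
c=cams.camera('wrist'); save(c,'w6.png'); np.savez('w6.npz',**{k:np.array(c[k]) for k in c})
E
python3 arc.py 40.3 594.1 54.6 52 48 44 41 38 36.5 35.5 35
```

```text
9.95 [594.38360769  55.28716761  94.75175282] 40.455265956292564 [-0.41114945  0.50135411 -1.8440305 ]
now t= 56.0
52.0 [598.4  58.6] [ 5.9 -0.3] spin -4.0
48.0 [602.4  63. ] [11.7 -1.1] spin -8.0
44.0 [606.   67.6] [17.5 -2.2] spin -12.0
41.0 [608.6  71.2] [21.8 -3.3] spin -15.0
38.0 [610.9  75. ] [26.  -4.7] spin -18.0
36.5 [612.   76.9] [28.1 -5.4] spin -19.5
35.5 [612.7  78.2] [29.4 -6. ] spin -20.5
35.0 [613.   78.8] [30.1 -6.2] spin -21.0
```

View pics/w6.png

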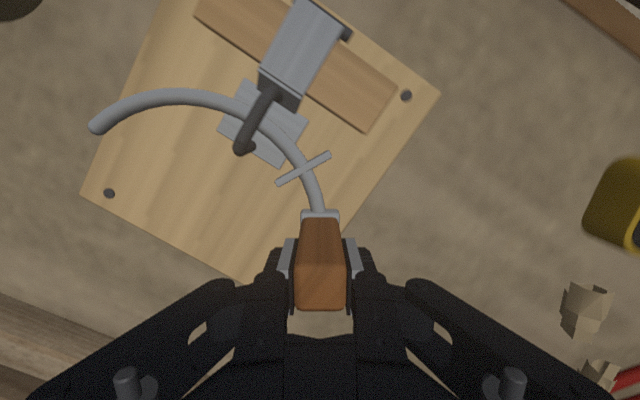

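The arc is well through the hoop, with its legs at (245,145) and (270,85) on either side of the rod, and the stop bar at (303,168). I'll close up the rest.

Emit:
{"fn": "send_rows", "kwargs": {
  "commands": [
    {"slide": [5.9, -0.3, 0], "spin": -4},
    {"slide": [11.7, -1.1, 0], "spin": -8},
    {"slide": [17.5, -2.2, 0], "spin": -12},
    {"slide": [21.8, -3.3, 0], "spin": -15},
    {"slide": [26, -4.7, 0], "spin": -18},
    {"slide": [28.1, -5.4, 0], "spin": -19.5},
    {"slide": [28.1, -5.4, 0], "spin": -19.5},
    {"slide": [28.1, -5.4, 0], "spin": -19.5}
  ]
}}

```text
time_s: 11.0
eef_pos: [612.0, 77.2, 94.6]
tool_rot: [0.867, 0.498, -0.0, 0.0]
ft_force: [-0.2, 0.2, -1.6]
finger_gap: 0.273
grip_force: 59.6
```

```bash
python3 - <<'E'
from pin import *
s=env.read_state(); q=s['tool_rot']; e=s['eef_pos']; psi=np.degrees(2*np.arctan2(q[1],q[0])); print(s['time_s'],e,psi,s['ft_force'])
c=cams.camera('wrist'); im=c['pixels']
P=cv2.projectPoints(np.array([[622.5,128.3,30.]]),c['rvec'],c['tvec'],c['mtx'],None)[0].ravel(); print(P)
u,v=np.clip(P.astype(int),[100,75],[540,325]); cv2.imwrite('pics/w7.png',cv2.resize(im[v-75:v+75,u-100:u+100],None,fx=3.5,fy=3.5,interpolation=2)[...,::-1])
E
```

```text
11.0 [612.02370768  77.23480866  94.64954268] 59.73226806822044 [-0.15242572  0.19636215 -1.63723698]
[295.1216711  153.93678525]
```

View pics/w7.png

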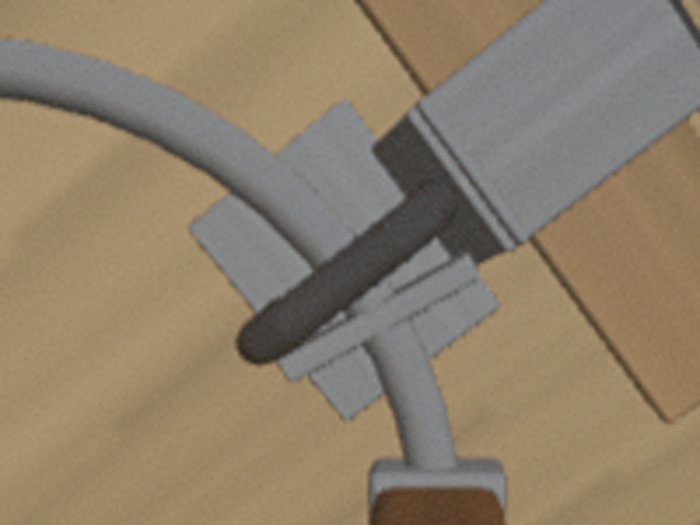

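The stop bar runs parallel to the hoop with about 3–4 mm of gap. The rod is central between the legs. I'll nudge closer, then lower.

Emit:
{"fn": "send_rows", "kwargs": {
  "commands": [
    {"slide": [1.7, 0, 0], "spin": -1.2},
    {"slide": [1.7, 0, 3], "spin": -1.2},
    {"slide": [1.7, 0, 6], "spin": -1.2},
    {"slide": [1.7, 0, 8], "spin": -1.2},
    {"slide": [1.7, 0, 9], "spin": -1.2},
    {"slide": [1.7, 0, 9], "spin": -1.2},
    {"slide": [1.7, 0, 9], "spin": -1.2}
  ]
}}

```text
time_s: 11.92
eef_pos: [612.9, 78.4, 88.0]
tool_rot: [0.862, 0.508, -0.001, -0.0]
ft_force: [-8.9, -4.1, 12.8]
finger_gap: 0.273
grip_force: 61.7
```

Contact force points up and toward eye −x, so the bar's end is probably on the strap's ramp. I'll check the ramp profile with numbers.

```bash
python3 - <<'E'
from pin import *
s=env.read_state(); print(s['time_s'],s['eef_pos'],s['ft_force'])
c=cams.camera('wrist'); np.savez('w8.npz',**{k:np.array(c[k]) for k in c})
a=np.radians(7.1); R=np.array([[np.cos(a),-np.sin(a)],[np.sin(a),np.cos(a)]])
for f in ['w1.npz','w2.npz','w8.npz']:
    W=cloud(dict(np.load(f))).reshape(-1,3); W=W[~np.isnan(W[:,0])]
    E=(W[:,:2]-[622.5,128.3])@R
    for lo,hi in [(-17,-12),(-11,-6),(7,16)]:
        o=[]
        for x in range(-32,44,4):
            m=(E[:,0]>=x)&(E[:,0]<x+4)&(E[:,1]>lo)&(E[:,1]<hi)
            o.append((x,int(np.median(W[m,2])) if m.sum()>1 else None))
        print(f,lo,hi,o)
E
```

```text
11.925 [612.94147968  78.42812658  88.01133633] [-8.87123032 -4.11038318 12.76555331]
w1.npz -17 -12 [(-32, 12), (-28, 11), (-24, 14), (-20, 14), (-16, 15), (-12, 15), (-8, 14), (-4, 14), (0, 14), (4, 15), (8, 14), (12, 15), (16, 18), (20, 23), (24, 13), (28, 30), (32, 33), (36, 33), (40, 33)]
w1.npz -11 -6 [(-32, 12), (-28, 11), (-24, 14), (-20, 15), (-16, 14), (-12, 15), (-8, 14), (-4, 15), (0, 14), (4, 15), (8, 15), (12, 15), (16, 20), (20, 27), (24, 35), (28, 34), (32, 35), (36, 35), (40, 34)]
w1.npz 7 16 [(-32, 12), (-28, 12), (-24, 13), (-20, 14), (-16, 14), (-12, None), (-8, 14), (-4, 15), (0, 15), (4, None), (8, 14), (12, 15), (16, 20), (20, 28), (24, 35), (28, 35), (32, 34), (36, 34), (40, 34)]
w2.npz -17 -12 [(-32, 262), (-28, 12), (-24, 15), (-20, 15), (-16, 15), (-12, 15), (-8, 14), (-4, 14), (0, 15), (4, 14), (8, 15), (12, 15), (16, 16), (20, 19), (24, 34), (28, 34), (32, 34), (36, 32), (40, 34)]
w2.npz -11 -6 [(-32, 262), (-28, 12), (-24, 15), (-20, 14), (-16, 15), (-12, 15), (-8, 15), (-4, 14), (0, 15), (4, 15), (8, 14), (12, 15), (16, 20), (20, 28), (24, 35), (28, 34)
[... 164 characters left out ...]
2, 15), (16, 20), (20, 27), (24, 35), (28, 34), (32, 35), (36, 35), (40, 34)]
w8.npz -17 -12 [(-32, 12), (-28, 12), (-24, 14), (-20, 15), (-16, 15), (-12, 15), (-8, 27), (-4, 28), (0, 25), (4, 15), (8, 15), (12, 15), (16, 20), (20, 27), (24, 35), (28, 34), (32, 34), (36, 34), (40, 34)]
w8.npz -11 -6 [(-32, 12), (-28, 12), (-24, 28), (-20, 28), (-16, 28), (-12, 28), (-8, 28), (-4, 28), (0, 28), (4, 28), (8, 28), (12, 28), (16, 23), (20, 28), (24, 35), (28, 35), (32, 34), (36, 35), (40, 34)]
w8.npz 7 16 [(-32, 11), (-28, 12), (-24, 15), (-20, 15), (-16, 15), (-12, 15), (-8, 27), (-4, 28), (0, 26), (4, 15), (8, 15), (12, 15), (16, 20), (20, 27), (24, 35), (28, 35), (32, 35), (36, 34), (40, 35)]
```

The ramp starts at x = +15, and the bar's end is at +17. I'll shift 4 mm toward −x and lower again.

Emit:
{"fn": "send_rows", "kwargs": {
  "commands": [
    {"slide": [0, 0, -3], "spin": 0},
    {"slide": [-1.2, -1.6, -4], "spin": 0},
    {"slide": [-2.4, -3.2, -4], "spin": 0},
    {"slide": [-2.4, -3.2, -2], "spin": 0},
    {"slide": [-2.4, -3.2, 0], "spin": 0},
    {"slide": [-2.4, -3.2, 1], "spin": 0},
    {"slide": [-2.4, -3.2, 1], "spin": 0}
  ]
}}

```text
time_s: 12.85
eef_pos: [609.0, 78.3, 84.5]
tool_rot: [0.862, 0.507, -0.0, -0.0]
ft_force: [-0.1, 0.5, -1.8]
finger_gap: 0.276
grip_force: 59.8
```

```bash
cat > prof.py <<'E'
from pin import *
s=env.read_state(); print(s['time_s'],s['eef_pos'],s['ft_force'])
a=np.radians(7.1); R=np.array([[np.cos(a),-np.sin(a)],[np.sin(a),np.cos(a)]])
W=cloud(cams.camera('wrist')).reshape(-1,3); W=W[~np.isnan(W[:,0])]
E=(W[:,:2]-[622.5,128.3])@R
def prof(ax,lo,hi,r,st):
    o=[]
    for x in np.arange(*r,st):
        m=(E[:,ax]>=x)&(E[:,ax]<x+st)&(E[:,1-ax]>lo)&(E[:,1-ax]<hi)
        o.append((float(x),round(float(np.median(W[m,2])),1) if m.sum()>1 else None))
    return o
print('bar x',prof(0,-11,-6,(-30,28),3))
print('rod x y9..14',prof(0,9,14,(-18,6),2))
for x0 in [(-20,-15),(6,10)]: print('y',x0,prof(1,*x0,(-16,8),1))
C=np.array([-85,0]); d=E-C; rr=np.hypot(*d.T); th=np.degrees(np.arctan2(d[:,1],d[:,0]))
for t in range(10,100,10):
    m=(abs(th-t)<3)&(abs(rr-82)<14)&(W[:,2]>17); q=W[m]
    if m.sum(): print(t,m.sum(),rr[m].mean().round(1),np.percentile(q[:,2],[30,60,80]).round(1))
E
python3 prof.py
```

```text
12.85 [609.03716012  78.33800381  84.52692225] [-0.07796237  0.49118435 -1.77055533]
bar x [(-30.0, 12.1), (-27.0, 12.4), (-24.0, 25.1), (-21.0, 25.0), (-18.0, 25.3), (-15.0, 25.4), (-12.0, 25.2), (-9.0, 25.1), (-6.0, 25.3), (-3.0, 25.4), (0.0, 25.1), (3.0, 25.3), (6.0, 25.0), (9.0, 25.1), (12.0, 24.4), (15.0, 18.9), (18.0, 23.8), (21.0, 29.0), (24.0, 35.2), (27.0, 35.9)]
rod x y9..14 [(-18.0, 15.2), (-16.0, 15.5), (-14.0, 14.9), (-12.0, 15.8), (-10.0, 24.1), (-8.0, 25.2), (-6.0, 25.3), (-4.0, 24.7), (-2.0, 22.4), (0.0, 14.7), (2.0, 15.1), (4.0, 15.0)]
y (-20, -15) [(-16.0, 15.8), (-15.0, 15.1), (-14.0, 15.4), (-13.0, 15.1), (-12.0, 15.3), (-11.0, 15.2), (-10.0, None), (-9.0, 25.4), (-8.0, 25.7), (-7.0, 25.6), (-6.0, 26.0), (-5.0, None), (-4.0, 49.8), (-3.0, 50.3), (-2.0, 51.6), (-1.0, 51.7), (0.0, 51.8), (1.0, 51.7), (2.0, 51.1), (3.0, 49.0), (4.0, 23.1), (5.0, 15.0), (6.0, 14.9), (7.0, 15.4)]
y (6, 10) [(-16.0, 15.1), (-15.0, 14.6), (-14.0, 15.0), (-13.0, 24.1), (-12.0, 25.2), (-11.0, 25.0), (-10.0, 25.1), (-9.0, 25.3), (-8.0, 23.7), (-7.0, 14.9), (-6.0, None), (-5.0, None), (-4.0, 52.1), (-3.0, 53.1), (-2.0, 53.7), (-1.0, 54.2), (0.0, 54.3), (1.0, 53.9), (2.0, 53.5), (3.0, 51.9), (4.0, 15.6), (5.0, 15.0), (6.0, 15.1), (7.0, 15.2)]
10 231 81.2 [23.7 24.7 25.4]
20 242 81.8 [23.8 24.9 25.4]
30 248 82.5 [24.  24.9 25.5]
40 253 83.0 [24.  25.  25.4]
50 261 83.7 [24.  25.  25.5]
60 256 84.3 [24.  25.1 25.7]
70 277 84.9 [24.1 25.  25.6]
80 269 85.5 [24.  25.  25.7]
90 273 85.8 [23.8 25.1 25.7]
```

Emit:
{"fn": "send_rows", "kwargs": {
  "commands": [
    {"slide": [0.7, 1, 0], "spin": -1.5},
    {"slide": [1.4, 2.1, 0], "spin": -3},
    {"slide": [1.4, 2.1, 0], "spin": -3},
    {"slide": [1.4, 2.1, 0], "spin": -3}
  ]
}}

```text
time_s: 13.4
eef_pos: [611.5, 78.5, 84.7]
tool_rot: [0.848, 0.53, -0.0, -0.0]
ft_force: [-0.7, 0.1, -1.6]
finger_gap: 0.269
grip_force: 59.7
```

```bash
python3 prof.py
```

```text
13.4 [611.53656565  78.48728855  84.65819322] [-0.74819191  0.11034128 -1.57505511]
bar x [(-30.0, 12.3), (-27.0, 12.8), (-24.0, 25.4), (-21.0, 24.8), (-18.0, 25.2), (-15.0, 25.3), (-12.0, 25.3), (-9.0, 25.4), (-6.0, 25.5), (-3.0, 25.5), (0.0, 25.6), (3.0, 25.2), (6.0, 25.5), (9.0, 25.5), (12.0, 25.1), (15.0, 18.5), (18.0, 23.5), (21.0, 28.8), (24.0, 35.2), (27.0, 35.9)]
rod x y9..14 [(-18.0, 15.2), (-16.0, 15.3), (-14.0, 15.2), (-12.0, 21.6), (-10.0, 24.6), (-8.0, 25.4), (-6.0, 25.5), (-4.0, 24.6), (-2.0, 21.5), (0.0, 15.5), (2.0, 15.5), (4.0, 15.2)]
y (-20, -15) [(-16.0, 15.1), (-15.0, 15.0), (-14.0, 14.8), (-13.0, 15.2), (-12.0, 15.0), (-11.0, 15.1), (-10.0, 24.7), (-9.0, 25.1), (-8.0, 25.6), (-7.0, 25.7), (-6.0, None), (-5.0, None), (-4.0, 49.3), (-3.0, 50.5), (-2.0, 51.6), (-1.0, 51.5), (0.0, 51.5), (1.0, 51.4), (2.0, 51.1), (3.0, 34.6), (4.0, 23.7), (5.0, 15.3), (6.0, 15.4), (7.0, 15.6)]
y (6, 10) [(-16.0, 15.2), (-15.0, 15.2), (-14.0, 14.7), (-13.0, 15.0), (-12.0, None), (-11.0, 25.2), (-10.0, 25.3), (-9.0, 25.1), (-8.0, 25.7), (-7.0, 25.7), (-6.0, None), (-5.0, None), (-4.0, 52.1), (-3.0, 52.7), (-2.0, 53.6), (-1.0, 54.3), (0.0, 54.4), (1.0, 53.7), (2.0, 53.3), (3.0, 51.8), (4.0, 15.9), (5.0, 14.9), (6.0, 14.9), (7.0, 15.2)]
10 232 80.6 [23.9 24.9 25.5]
20 236 80.6 [24.1 24.9 25.5]
30 244 80.7 [23.9 25.2 25.7]
40 244 80.8 [24.  25.1 25.7]
50 249 80.9 [24.  25.  25.6]
60 250 81.1 [24.2 25.2 25.7]
70 259 81.4 [24.1 25.1 25.8]
80 258 81.8 [24.1 25.3 26. ]
90 254 82.1 [24.1 25.2 25.8]
```

Bar and hoop are parallel with a gap of about 2 mm. I'll go 1 mm closer, settle, release and lift.

Emit:
{"fn": "send_rows", "kwargs": {
  "commands": [
    {"slide": [0.9, -0.5, 0.3], "spin": 0},
    {"slide": [0.9, -0.5, 0.3], "spin": 0},
    {"slide": [0.9, -0.5, 0.3], "spin": 0}
  ]
}}

```text
time_s: 13.82
eef_pos: [611.6, 79.0, 84.6]
tool_rot: [0.848, 0.53, -0.0, 0.0]
ft_force: [-1.3, -2.8, 0.0]
finger_gap: 0.276
grip_force: 59.8
```

Emit:
{"fn": "send_rows", "kwargs": {
  "commands": [
    {"slide": [0, 0, 0], "spin": 0},
    {"slide": [0, 0, 0], "spin": 0},
    {"slide": [0, 0, 0], "spin": 0},
    {"slide": [0, 0, 0], "spin": 0},
    {"slide": [0, 0, 0], "spin": 0},
    {"slide": [0, 0, 0], "spin": 0},
    {"slide": [0, 0, -20], "spin": 0},
    {"slide": [0, 0, -50], "spin": 0},
    {"slide": [0, 0, -90], "spin": 0},
    {"slide": [0, 0, -120], "spin": 0},
    {"slide": [0, 0, -120], "spin": 0},
    {"slide": [0, 0, -120], "spin": 0}
  ],
  "grip": 0
}}

```text
time_s: 15.32
eef_pos: [611.1, 79.5, 204.1]
tool_rot: [0.848, 0.53, -0.0, -0.0]
ft_force: [0.6, 0.1, 0.0]
finger_gap: 0.999
grip_force: 0.0
```

```bash
python3 prof.py; python3 - <<'E'
from pin import *
W=cloud(cams.camera('wrist')).reshape(-1,3); W=W[~np.isnan(W[:,0])]
d=np.hypot(W[:,0]-612,W[:,1]-79); g=W[(d<28)&(W[:,2]>80)&(W[:,2]<105)]; print('grip top',len(g),g.mean(0),g[:,2].std(),cv2.minAreaRect(g[:,:2].astype(np.float32)))
E
```

```text
15.325 [611.14441245  79.50077644 204.06555084] [0.57626588 0.13700837 0.01517284]
bar x [(-30.0, 12.5), (-27.0, 18.6), (-24.0, 24.5), (-21.0, 24.6), (-18.0, 25.2), (-15.0, 25.4), (-12.0, 25.4), (-9.0, 26.0), (-6.0, 26.0), (-3.0, 26.4), (0.0, 25.8), (3.0, 26.8), (6.0, 26.3), (9.0, 26.6), (12.0, 25.1), (15.0, 18.7), (18.0, 23.5), (21.0, 28.5), (24.0, 35.1), (27.0, 35.4)]
rod x y9..14 [(-18.0, 15.0), (-16.0, 15.0), (-14.0, 15.4), (-12.0, 25.6), (-10.0, 26.9), (-8.0, 26.7), (-6.0, 26.3), (-4.0, 24.3), (-2.0, 15.0), (0.0, 15.1), (2.0, 15.0), (4.0, 14.7)]
y (-20, -15) [(-16.0, 14.8), (-15.0, 14.1), (-14.0, 15.3), (-13.0, 14.7), (-12.0, 14.9), (-11.0, 14.8), (-10.0, 16.4), (-9.0, 25.1), (-8.0, 25.5), (-7.0, 25.3), (-6.0, 24.9), (-5.0, None), (-4.0, None), (-3.0, 49.9), (-2.0, 51.1), (-1.0, 51.9), (0.0, 52.1), (1.0, 51.0), (2.0, 51.2), (3.0, 49.5), (4.0, 21.8), (5.0, 15.3), (6.0, 15.0), (7.0, 15.7)]
y (6, 10) [(-16.0, 15.2), (-15.0, 15.1), (-14.0, 15.0), (-13.0, 15.2), (-12.0, 15.9), (-11.0, 14.1), (-10.0, 26.4), (-9.0, 26.9), (-8.0, 26.9), (-7.0, 26.5), (-6.0, 26.8), (-5.0, None), (-4.0, 50.9), (-3.0, 53.1), (-2.0, 53.2), (-1.0, 53.4), (0.0, 54.2), (1.0, 53.5), (2.0, 53.0), (3.0, 52.2), (4.0, 33.3), (5.0, 15.4), (6.0, 15.9), (7.0, 15.0)]
10 78 78.9 [25.3 26.3 26.9]
20 85 78.3 [25.8 26.8 27.3]
30 82 77.9 [26.1 27.2 27.8]
40 85 77.8 [26.1 27.2 27.6]
50 85 77.8 [26.3 27.3 27.9]
60 88 78.1 [26.1 27.1 27.6]
70 87 78.3 [25.5 26.7 27.3]
80 84 78.7 [25.2 26.1 26.4]
90 82 79.6 [24.2 25.3 25.9]
grip top 808 [608.60952547  77.21334048  91.46707215] 2.9734933066339395 ((607.7869873046875, 75.75621032714844), (24.276248931884766, 24.008596420288086), 66.07760620117188)
```

The pin now rests on board and strap with its rod through the staple and the bar about 1–2 mm from it. Handing in.

```bash
python3 -c "
from rig import job_done; print(job_done())"
```

```text
the job is handed in; nothing more can be done
None
```

The curved pin's arc is through the staple, with its stop bar about 1–2 mm short of it. The pin lies released on the jig, tilted about 2–3° because the strap under it stands 3 mm above the board. I never touched the straight pin, and the job is handed in; no verdict came back.

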